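# Tighten and lock the castle nut of a bench spindle

### The job

Screw the castle nut on the bench stand clockwise until it seats tight on its washer, then turn it a little further, only to the first place where a pair of its slots lines up with the slot across the spindle end. Then take the thin locking key (not the thick one), set it down centrally across nut and spindle so that its blade lies fully home in the lined-up slots, and let go. Leave the thick key and the other things where they are.

Things in the scene. Friction and masses are not known exactly. Their poses are not given: they have to be found in the camera images.
- stand: Grey cast stand fixed on the desk. Origin on the spindle axis at desk level, z up. Plate 18 mm thick, from x = -60 to +105 mm, y = -55 to +55 mm; round boss on the axis to z = 30 mm, with the nut on a fixed spindle above it. An upright lug (24 mm thick, 56 mm wide, top at z = 82 mm) at +x, its bolt head 68 mm from the axis.
- nut (a joint): Running turn of the castle nut, rad, growing clockwise seen from above. It runs lightly (0.08 N m) from its start (0.4 to 2.0) to 3.14, where it is seated on the washer and cannot turn further against it. Its descent is too small to see. Turned back, it runs light again.
- washer (a joint): Tightening past the seat, rad, clockwise, 0 at the start. The seated nut takes the washer (72 mm across, 4 mm thick, underside 30 mm above the desk, with a tab whose turning can be seen) round against 0.3 N m; it stays where left. First line-up of the slots: 0.3 to 0.8 past the seat. End stop at 1.3.
- nut_mid (a point): Dark castle nut; point on its vertical axis, 49 mm above the desk. Hexagon 58 mm across flats, 67 across corners, 34 to 64 mm above the desk; six teeth, within 28.5 mm of the axis, up to 78 mm; six slots 13.5 mm wide, with rounded lips, over the middles of the flats. x axis: through the middle of a flat and its slot; this pair meets the spindle slot at the first line-up. Its yaw falls by joint nut + joint washer.
- slot_floor (a point): Bright steel spindle end, 29 mm diameter, fixed, inside the nut's crown, top 76 mm above the desk, cut across by an open slot 13.5 mm wide with rounded lips. Point on the axis on the floor of that slot, 64 mm above the desk (level with the floors of the nut's slots). x axis: horizontal along the slot; z up.
- key_head (a point): Thin locking key, bright steel, loose, standing on the desk: blade 60 mm long, 10 mm thick, 16 mm tall, and on its middle a head 28 mm long, 14 mm thick, 16 mm tall (32 mm tall in all). Point at the middle of the head, 24 mm above the underside of the blade. x axis along the blade, y across its thickness, z up.
- key_foot (a point): Middle of the underside of the thin key's blade, 24 mm below the head's middle; same axes.
- thick_key_head (a point): Thick locking key for a larger nut, does not fit: like the thin one but its blade is 18 mm thick. Middle of its head, 24 mm above its underside; same axes.
- loupe: Black eye loupe, 41 mm diameter, 37 mm tall, loose bystander; origin at its underside.
- vee_block: Steel vee block 50x40x32 mm, loose bystander; origin at its underside.
- small_ring: Steel ring gauge, 34 mm diameter, 18 mm tall, loose bystander among the keys; origin at its underside.
- gauge_block: Steel gauge block 9x35x30 mm (x, y, z) standing on edge, loose bystander among the keys; origin at its underside.
- grease_tin: Green tin with a white lid, 69 mm diameter, 39 mm tall, loose bystander behind the stand; origin at its underside.
There are look-alikes about, which are no part of the job. Leave any purple look-alike of the part that bears key_head alone.

How it is judged:
On the way, in this order (a step that is already met when the one before it is completed fails the run):
1. the nut is seated tight on its washer (value of joint nut above 3.08 rad), for 0.05 s.
2. the seated nut has been turned on to the first place where its slots line up with the spindle's slot (value of joint nut above 3.08 rad and value of joint washer between 0.18 and 0.92 rad and angle between the x axis of nut_mid and the x axis of slot_floor, either way round below 0.1 rad), for 0.2 s.
At the end, for the whole second after the job is handed in: Nut seated (joint nut over 3.08) and turned on to the first line-up (washer 0.18 to 0.92, nut within 0.1 rad of the spindle slot); thin key in the slots: underside within 4 mm of the slot floor, centred within 10 mm, within 0.15 rad of the slot and 0.12 rad of upright (all of step 2 and horizontal distance between key_foot and slot_floor below 0.01 m and z of key_foot in the frame of slot_floor between -0.004 and 0.004 m and angle between the x axis of key_foot and the x axis of slot_floor, either way round below 0.15 rad and angle between key_head's own z axis and vertical below 0.12 rad); the robot touches nothing.
It fails at once if the nut is turned well past the first line-up (joint washer above 1.0) (value of joint washer above 1 rad).
It fails at once if the thick key is moved more than 3 cm (distance of thick_key_head from where it was at the start of the episode above 0.03 m).
It fails at once if the loupe, vee block, small ring, gauge block or grease tin is moved more than 3 cm (distance of any of loupe, vee_block, grease_tin, small_ring, gauge_block from where it was at the start of the episode above 0.03 m).
It also fails if it takes over 59 s, if anything falls off the work surface, if the arm or the gripper's body presses on something with over 40 N, if the wrist force passes 120 N, or if a joint passes its speed limit or range.

### The arm

A 6-joint arm with a two-finger parallel gripper is mounted at the origin on a cart in front of the work surface, level with it; the furniture and walls round the work are solid. World frame = base frame: x ahead of the robot, y to its left, z up, the work surface at z = 0. Lengths are in m, angles in rad, forces in N, time in s.
With the tool pointing down it reaches from about 0.425 to 0.95 m from the base axis. Payload 14.7 kg.
Tool frame: the origin (TCP) lies between the finger pads; the fingertips stand 19 mm ahead of it and the grasp point (between the pads) is the TCP; z points along the fingers, y is the line along which they close (so a half turn about z gives the same grasp; the last joint's range is limited). The gripper opens to 85 mm and grips with 20 to 120 N. Pads are 22 mm wide; open, the fingers measure 114 mm over their backs; the gripper's body (76 mm by 85 mm) begins 54 mm behind the grasp point. The pads swing forward as they close: fully open they stand 13 mm farther back than shut.
Start: joints at [1.116, 0.48, 1.596, -0, 1.065, -0.047], TCP at [0.258, 0.597, 0.25] pointing down, gripper open.
Joint ranges: [-2.75, 2.75], [-0.82, 2.05], [0.23, 2.67], [-1.56, 4.7], [0.09, 2.69], [-2.92, 2.92]. Speed limits (rad/s): [1.89, 1.89, 2.39, 3.01, 3.01, 3.01].

### API

Orientations are given as a unit quaternion [w, x, y, z].
In Python, from station import manip, capture, calibration gives the robot as it stands.
- The arm moves only by the shell command python3 -m creep 'ROWS' [OPENING] [FORCE]. ROWS is JSON, a list of rows, each a list of 6 numbers: the shift along the tool's x, y, z in m, then the turn, a rotation vector about the tool's x, y, z in degrees. A call has exactly 8 rows; each row is the pose to reach, as a shift and turn from the pose commanded when the call began, along the tool's axes at that moment; what a row does not reach only later rows make up. A row lasts 1/8 s, in which the tool goes at most 62.5 mm and 10.7 degrees, less where a joint would pass 70% of its speed; a pose out of reach is approached as far as the arm can. A call with a gripper value outside its range is refused whole. OPENING is the opening in per cent of the stroke, from 0 (shut) to 100 (fully open), set as the call begins (- or left out, the last holds). The fingers move at their own pace and stop on an object; FORCE is the grip in N (left out, the last holds). Time passes only in rows, so rows that repeat a pose let the fingers close, or fill a call up. It gives the time, the measured TCP pose, the force, the opening and the grip force at its end, in the units of the state.
- manip.read_state(): the state, without advancing time (a new reading comes with each control period).
- capture(name): name is "scene" or "top"; returns (picture, depth): 420x560x3 uint8, red, green, blue; 420x560 float32, m along the optical axis (not along the pixel's ray), 0 where there is no reading.
- calibration(name): a dict with "camera_matrix" (3x3 intrinsics, pixels), "R" (3x3) and "t" (3): a world point X has camera coordinates R X + t. Camera axes: x right, y down, z forward; pixel columns grow to the right and rows downward; lengths in m; the calibration is good to about 2 mm. A picture is of the moment at which its call begins. calibration takes no time and is no camera call.
- manip.close_job(): hands the job in; it is judged then, once.
The state is a dict: "clock": time; "q": joint angles; "dq": joint speeds; "tau": joint torques, N m; "eef_pos": TCP position; "eef_rot": TCP orientation; "force": force on the tool from outside, world axes, zero at the start; "torque": the same for the moment, N m; "opening": finger opening in m; "grip_force": force on a finger pad.
Only numpy, scipy, OpenCV 4.12 (cv2) and the standard library are available. Lean on these libraries where they do the work, as an engineer would, in place of code of your own. Each camera call takes 0.05 s, during which the arm holds its last target. There are 200 camera calls.

## Working session

There is one attempt and no reset: what is moved stays moved. The work goes in short steps, Python scripts to look and compute and a shell command to move; the robot and the scene stay as the last step left them, time stands still between calls to the robot, and variables do not carry over. Pictures are saved under pics/ and viewed, at most 10 in all, crops included, and the job is handed in when it is done.

```bash
mkdir -p pics; ls
cat > h.py <<'E'
import numpy as np, cv2
from station import manip, capture, calibration
def snap(name,fn=None):
    im,d=capture(name)
    np.savez('last_%s.npz'%name,im=im,d=d)
    if fn: cv2.imwrite('pics/'+fn,cv2.cvtColor(im,cv2.COLOR_RGB2BGR))
    return im,d
def cloud(name,d):
    c=calibration(name);K=np.array(c['camera_matrix']);R=np.array(c['R']);t=np.array(c['t'])
    v,u=np.mgrid[:d.shape[0],:d.shape[1]]
    P=np.stack([(u-K[0,2])/K[0,0]*d,(v-K[1,2])/K[1,1]*d,d],-1)
    W=(P-t)@R
    W[d==0]=np.nan
    return W
E
python3 - <<'E'
from h import *
s=manip.read_state();print({k:np.round(v,3) for k,v in s.items()})
a,_=snap('scene','s0.png');b,_=snap('top','t0.png')
for n in('scene','top'):
    c=calibration(n);print(n,np.round(c['camera_matrix'],1).tolist(),np.round(c['R'],3).tolist(),np.round(c['t'],3))
E
```

```text
pics
{'clock': np.float64(0.0), 'q': array([ 1.116,  0.481,  1.597, -0.   ,  1.065, -0.047]), 'dq': array([ 0.001, -0.001, -0.001,  0.   , -0.001, -0.   ]), 'tau': array([ 2.0000e-03, -9.5062e+01, -4.3018e+01, -0.0000e+00,  1.2000e-02,
       -0.0000e+00]), 'eef_pos': array([0.258, 0.596, 0.25 ]), 'eef_rot': array([-0.   ,  0.202,  0.979, -0.001]), 'force': array([0.512, 0.879, 0.337]), 'torque': array([-0.012,  0.02 ,  0.028]), 'grip_force': np.float64(0.0), 'opening': np.float64(0.085)}
scene [[497.3, 0.0, 279.7], [0.0, 497.3, 211.2], [0.0, 0.0, 1.0]] [[0.883, -0.469, -0.003], [-0.296, -0.553, -0.779], [0.364, 0.689, -0.627]] [-0.479  0.329  0.784]
top [[387.6, 0.0, 276.4], [0.0, 387.6, 214.8], [0.0, 0.0, 1.0]] [[-0.019, -0.999, 0.031], [-0.999, 0.018, -0.04], [0.039, -0.032, -0.999]] [0.14  0.602 0.927]
```

```bash
sleep 1; ls pics
```

```text
s0.png
t0.png
```

View pics/t0.png

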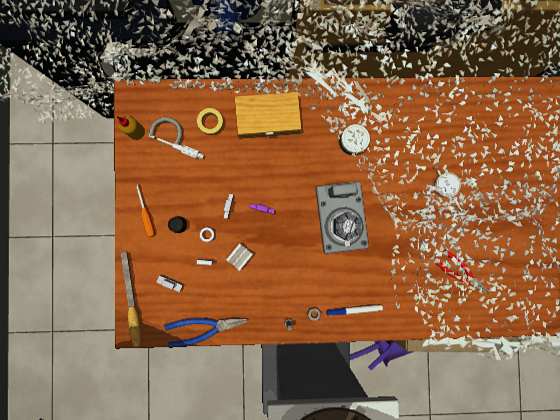

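View pics/s0.png

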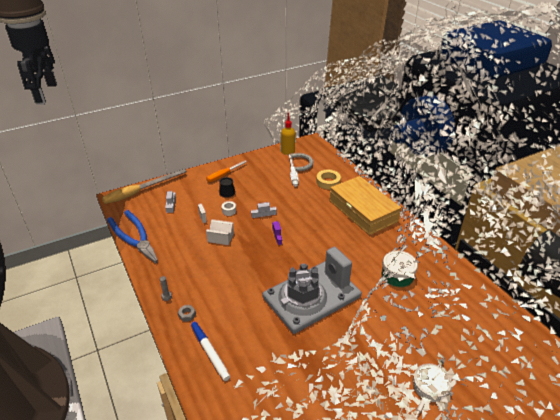

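Top view: stand with its nut at about (346,226). Key-like things are at (229,206), (170,283) and purple (262,209). The gauge block is at (205,262), ring (207,234), vee block (239,257), loupe (177,225), tin (355,139). I'll enlarge the two steel candidates and the nut.

```bash
cat >> h.py <<'E'
def grid(W,m,tol=0.004):
    pass
E
python3 - <<'E'
from h import *
t=np.load('last_top.npz');s=np.load('last_scene.npz')
def crop(im,u,v,r,S=266): 
    return cv2.resize(im[v-r:v+r,u-r:u+r],(S,S),interpolation=cv2.INTER_CUBIC)
T,S=t['im'],s['im']
m=np.vstack([np.hstack([crop(T,229,206,20),crop(T,170,283,20),crop(T,344,222,30)]),np.hstack([crop(S,264,211,20),crop(S,170,202,20),crop(S,303,287,40)])])
cv2.imwrite('pics/crop0.png',cv2.cvtColor(m,cv2.COLOR_RGB2BGR))
for n,dd,pts in(('top',t['d'],[(229,206),(170,283),(346,226),(205,262),(207,234)]),('scene',s['d'],[(264,211),(170,202),(303,273)])):
    W=cloud(n,dd)
    for u,v in pts: print(n,u,v,np.round(W[v,u],3))
W=cloud('top',t['d'])
# components above the desk
Z=W[...,2]
for nm,(u,v) in {'A':(229,206),'B':(170,283)}.items():
    r=20;w=W[v-r:v+r,u-r:u+r].reshape(-1,3)
    print(nm,'desk z',np.nanmedian(w[:,2]))
    for lo,hi in((.008,.022),(.024,.045)):
        p=w[(w[:,2]>lo)&(w[:,2]<hi)]
        if len(p)<4: print(nm,lo,len(p));continue
        b=cv2.minAreaRect((p[:,:2]*1000).astype(np.float32)); print(nm,lo,len(p),np.round(p.mean(0),4),b)
E
```

```text
top 229 206 [0.626 0.241 0.031]
top 170 283 [0.449 0.38  0.029]
top 346 226 [ 0.573 -0.028  0.065]
top 205 262 [0.496 0.299 0.029]
top 207 234 [ 0.561  0.298 -0.   ]
scene 264 211 [0.626 0.238 0.016]
scene 170 202 [0.443 0.374 0.017]
scene 303 273 [ 0.577 -0.026  0.073]
A desk z -0.00046790188277341985
A 0.008 58 [0.6284 0.2444 0.0151] ((628.3715209960938, 243.62037658691406), (11.786245346069336, 58.93941879272461), 75.65357208251953)
A 0.024 73 [0.6281 0.2443 0.0311] ((628.0746459960938, 244.36770629882812), (13.669451713562012, 27.511167526245117), 75.6693115234375)
B desk z -0.0004268032244061563
B 0.008 133 [0.4475 0.3839 0.0154] ((446.72418212890625, 386.089111328125), (59.63903045654297, 18.565326690673828), 65.8451919555664)
B 0.024 80 [0.4469 0.3855 0.0307] ((446.7274475097656, 386.23162841796875), (27.841331481933594, 14.490592956542969), 70.07827758789062)
```

View pics/crop0.png

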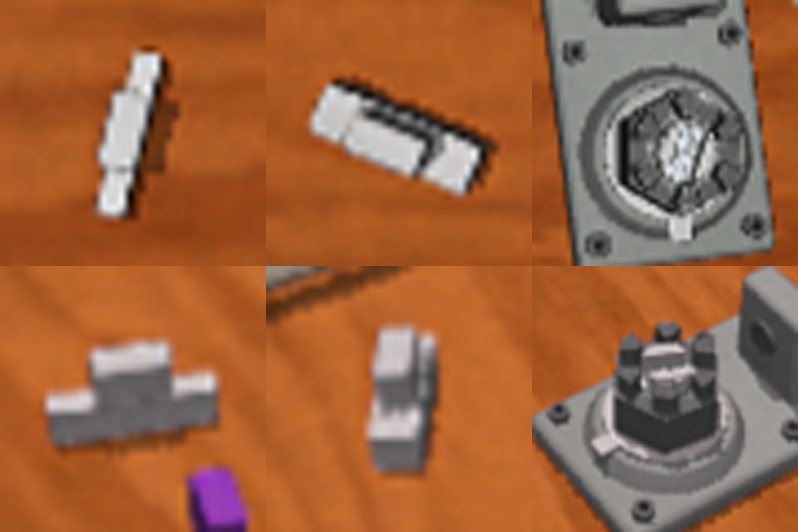

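Top crops: A (229,206) has an 11.8 mm wide blade with a wider head, so it is the thin key. B (170,283) has an 18.6 mm blade, so it is the thick one. (262,209) is the purple look-alike. Next I measure the stand axis, the nut phase and the spindle slot.

```bash
cat >> h.py <<'E'
from scipy.optimize import least_squares
def stand():
    """axis and nut phase from both cams"""
    out={}
    for n in('top','scene'):
        W=cloud(n,capture(n)[1]).reshape(-1,3); out[n]=W[~np.isnan(W[:,0])]
    return out
E
python3 - <<'E'
from h import *
ts=[capture('top') for _ in range(5)]; ss=[capture('scene') for _ in range(5)]
def med(x): 
    d=np.array([k[1] for k in x]); d[d==0]=np.nan; return np.nan_to_num(np.nanmedian(d,0))
C={}
for n,x in(('top',ts),('scene',ss)):
    W=cloud(n,med(x)); C[n]=W; np.savez('med_%s.npz'%n,d=med(x),im=np.median([k[0] for k in x],0).astype(np.uint8))
    w=W.reshape(-1,3); w=w[np.linalg.norm(w[:,:2]-[.576,-.028],axis=1)<.15]
    pl=w[(w[:,2]>.013)&(w[:,2]<.022)]; r=cv2.minAreaRect((pl[:,:2]*1000).astype(np.float32)); print(n,'plate',len(pl),np.round(pl[:,2].mean(),4),r)
    lug=w[(w[:,2]>.079)&(w[:,2]<.087)]; print(' lug',len(lug),cv2.minAreaRect((lug[:,:2]*1000).astype(np.float32)))
    for lo,hi in((.030,.038),(.060,.067),(.074,.081)):
        q=w[(w[:,2]>lo)&(w[:,2]<hi)&(np.linalg.norm(w[:,:2]-[.576,-.028],axis=1)<.045)]
        (c,r)=cv2.minEnclosingCircle((q[:,:2]*1000).astype(np.float32)); print(' z',lo,len(q),np.round(q.mean(0),4),np.round(c,1),round(r,1))
    a,h=(C[n],0)
    k=W.reshape(-1,3);k=k[(np.linalg.norm(k[:,:2]-[.628,.244],axis=1)<.04)]
    for lo,hi in((.012,.02),(.028,.035)):
        p=k[(k[:,2]>lo)&(k[:,2]<hi)]; print(' key',len(p),np.round(p.mean(0),4),cv2.minAreaRect((p[:,:2]*1000).astype(np.float32)))
E
```

```text
top plate 1612 0.0172 ((611.1726684570312, -73.32319641113281), (193.9584197998047, 198.72592163085938), 5.661745548248291)
 lug 231 ((642.3316650390625, -43.427398681640625), (98.14710235595703, 172.52052307128906), 53.86653137207031)
 z 0.03 168 [ 0.5712 -0.0182  0.0329] [572.7 -31.3] 41.5
 z 0.06 321 [ 0.574  -0.0305  0.0631] [573.7 -32.1] 32.9
 z 0.074 180 [ 0.5744 -0.0313  0.0764] [574.4 -32.1] 28.8
 key 55 [0.6282 0.2448 0.0152] ((628.5062255859375, 244.6189727783203), (9.871856689453125, 58.78445053100586), 75.12223052978516)
 key 72 [0.6283 0.2444 0.031 ] ((628.1397094726562, 244.5535888671875), (13.570271492004395, 27.52080726623535), 75.34475708007812)
scene plate 1794 0.0171 ((599.7677612304688, -61.2796630859375), (169.31126403808594, 198.6582794189453), 17.679723739624023)
 lug 222 ((665.6348876953125, -65.84944915771484), (25.29811668395996, 137.88389587402344), 12.260797500610352)
 z 0.03 261 [ 0.561  -0.0487  0.0332] [571.3 -36.6] 39.4
 z 0.06 301 [ 0.5694 -0.0395  0.0635] [572.8 -32.9] 33.1
 z 0.074 226 [ 0.5725 -0.034   0.0762] [573.3 -32.8] 29.2
 key 69 [0.6254 0.2421 0.0153] ((626.8796997070312, 242.8209991455078), (13.152809143066406, 59.521575927734375), 75.74124145507812)
 key 52 [0.6264 0.243  0.0305] ((626.6954956054688, 243.51043701171875), (13.61851692199707, 27.556758880615234), 73.12242126464844)
```

```bash
cat >> h.py <<'E'
AX={'top':np.array([.5743,-.0321]),'scene':np.array([.5730,-.0329])}
def phases(n,W):
    """nut flat/slot phase mod 60 and spindle slot dir mod 180 (deg, world), and washer tab"""
    w=W.reshape(-1,3); w=w[~np.isnan(w[:,0])]; p=w[:,:2]-AX[n]; r=np.hypot(*p.T); th=np.arctan2(p[:,1],p[:,0]); z=w[:,2]
    a=(r>.0165)&(r<.0275)&(z>.060); best=[]
    # tooth/slot template (slot half width 6.75)
    def score(phi,m,nf):
        per=2*np.pi/nf
        d=(th[m]-phi+per/2)%per-per/2
        ins=(np.abs(r[m]*np.sin(d))<.0062); hi=z[m]>.0715
        return np.mean(np.where(ins,~hi,hi))
    g=np.radians(np.arange(0,60,.5)); s=np.array([score(x,a,6) for x in g]); 
    b=(r<.0125)&(z>.058)
    g2=np.radians(np.arange(0,180,1)); s2=np.array([score(x,b,2) for x in g2])
    def top(g,s):
        k=s>=s.max()-.01; c=np.angle(np.mean(np.exp(1j*g[k]*2*np.pi/(g[-1]+g[1]-g[0]))))*(g[-1]+g[1]-g[0])/2/np.pi
        return round(np.degrees(c),1),round(s.max(),2)
    t=(r>.038)&(r<.05)&(z>.0315)&(z<.038)
    tab=(round(np.degrees(np.angle(np.mean(np.exp(1j*th[t])))),1),int(t.sum())) if t.any() else None
    return dict(nut60=top(g,s),spin=top(g2,s2),tab=tab,n=(int(a.sum()),int(b.sum())))
E
python3 - <<'E'
from h import *
ims=[]
for n in('top','scene'):
    f=np.load('med_%s.npz'%n); W=cloud(n,f['d']); print(n,phases(n,W))
    u,v,r=((346,224,22) if n=='top' else (303,287,36))
    im=f['im'][v-r:v+r,u-r:u+r]; Z=W[v-r:v+r,u-r:u+r,2]; Z=np.clip((Z-.055)/.025*255,0,255); Z=np.nan_to_num(Z).astype(np.uint8)
    ims.append(np.hstack([cv2.resize(im[...,::-1],(390,300),interpolation=cv2.INTER_CUBIC),cv2.resize(cv2.applyColorMap(Z,cv2.COLORMAP_JET),(390,300),interpolation=cv2.INTER_NEAREST)]))
cv2.imwrite('pics/nut0.png',np.vstack(ims))
f=np.load('med_top.npz'); W=cloud('top',f['d']).reshape(-1,3)
p=W[:,:2]-AX['top'];m=(abs(p[:,0])<.13)&(abs(p[:,1])<.05)&(W[:,2]>.077)&(W[:,2]<.088)&(p[:,0]>.05)
q=W[m];print('lug',len(q),cv2.minAreaRect((q[:,:2]*1000).astype(np.float32)))
E
```

```text
top {'nut60': (np.float64(29.0), np.float64(0.91)), 'spin': (np.float64(-17.6), np.float64(0.9)), 'tab': (np.float64(-175.1), 22), 'n': (294, 91)}
scene {'nut60': (np.float64(29.7), np.float64(0.73)), 'spin': (np.float64(-33.0), np.float64(0.66)), 'tab': (np.float64(-173.9), 29), 'n': (339, 99)}
lug 244 ((657.7429809570312, -23.942768096923828), (23.292285919189453, 55.12855529785156), 5.431041240692139)
```

View pics/nut0.png

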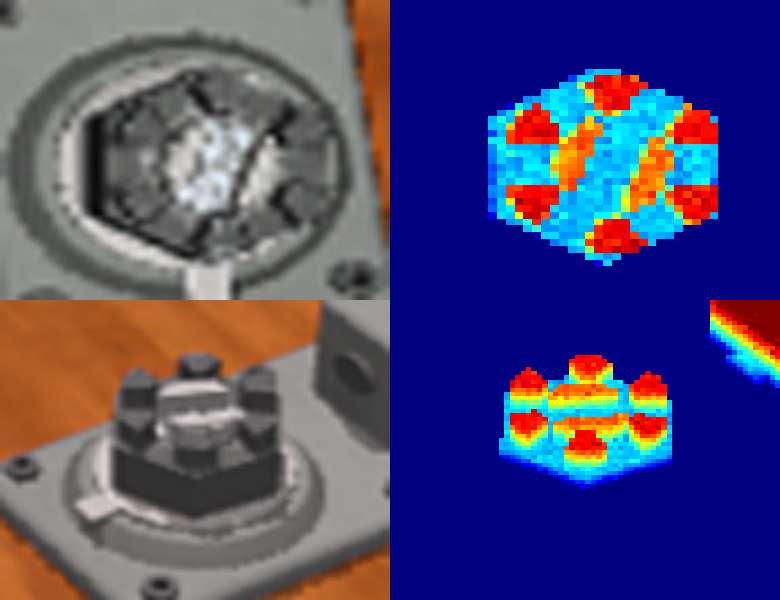

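```bash
cat >> h.py <<'E'
from scipy.spatial.transform import Rotation as Ro
def st():
    s=manip.read_state(); q=s['eef_rot']; R=Ro.from_quat([q[1],q[2],q[3],q[0]])
    return s,np.array(s['eef_pos']),R
def rel(p,yaw):
    """tool shift (mm) and turn (deg) to TCP p pointing down with closing line at yaw deg (nearest of the half turns)"""
    s,P,R=st(); cands=[]
    for y in(yaw,yaw+180):
        a=np.radians(y); Y=np.array([np.cos(a),np.sin(a),0]);Z=np.array([0,0,-1.]);X=np.cross(Y,Z)
        T=Ro.from_matrix(np.stack([X,Y,Z],1)); rv=(R.inv()*T).as_rotvec(degrees=True); cands.append(rv)
    rv=min(cands,key=np.linalg.norm); other=max(cands,key=np.linalg.norm)
    Yw=R.as_matrix()[:,1]
    print('t',round(float(s['clock']),2),'pos',np.round(P,4),'yawY',round(np.degrees(np.arctan2(Yw[1],Yw[0])),1),'q',np.round(s['q'],2),'F',np.round(s['force'],1),'M',np.round(s['torque'],2),'open',round(float(s['opening']),4),'grip',round(float(s['grip_force']),1))
    print('shift mm',np.round(1000*R.inv().apply(np.array(p)-P),1),'turn',np.round(rv,1),'alt',np.round(other,1))
E
python3 -m creep '[[-0.035,-0.03,0.005,0,0,0],[-0.08,-0.067,0.012,0,0,0],[-0.125,-0.105,0.02,0,0,0],[-0.17,-0.142,0.028,0,0,0],[-0.215,-0.18,0.036,0,0,0],[-0.26,-0.217,0.044,0,0,0],[-0.305,-0.255,0.052,0,0,0],[-0.35,-0.293,0.06,0,0,0]]' 100 80
python3 - <<'E'
from h import *
rel([.5736,-.0325,.14],89.5)
for n in('top','scene'):
    W=cloud(n,np.load('med_%s.npz'%n)['d']).reshape(-1,3); p=W[:,:2]-AX[n]; r=np.hypot(*p.T); z=W[:,2]
    for zm in(.071,.073,.0745):
        m=(r<.0135)&(z>zm)&(z<.08); c=p[m].mean(0); q=p[m]-0; a=np.arctan2(q[:,1],q[:,0]); rr=np.hypot(*q.T)
        print(n,zm,m.sum(),'slot dir',round(np.degrees(np.angle(np.sum(rr**2*np.exp(2j*a))))/2-90,1),'mean mm',np.round(c*1000,1))
E
```

```text
clock: 1.6
eef_pos: [0.4637, 0.1873, 0.1904]
eef_rot: [0.0, 0.202, 0.979, 0.0]
force: [0.9, 0.0, 0.2]
opening: 0.0852
grip_force: 0.0
t 1.6 pos [0.4637 0.1873 0.1904] yawY 66.6 q [ 0.32  0.35  2.    0.    0.79 -0.84] F [0.9 0.  0.2] M [ 0.  -0.1  0. ] open 0.0852 grip 0.0
shift mm [-188.  -158.2   50.4] turn [  0.    0.  -22.9] alt [ 1.000e-01 -0.000e+00  1.571e+02]
top 0.071 47 slot dir -18.9 mean mm [0.3 0.7]
top 0.073 42 slot dir -21.5 mean mm [0.1 0.4]
top 0.0745 18 slot dir -13.1 mean mm [0.4 1.7]
scene 0.071 60 slot dir -18.2 mean mm [0.5 0.4]
scene 0.073 48 slot dir -18.6 mean mm [0.3 0.6]
scene 0.0745 23 slot dir -10.4 mean mm [-1.2 -1.2]
```

```bash
python3 -m creep '[[-0.045,-0.038,0.012,0,0,-5],[-0.085,-0.072,0.024,0,0,-10],[-0.125,-0.105,0.034,0,0,-15],[-0.16,-0.135,0.044,0,0,-20],[-0.18,-0.152,0.05,0,0,-23],[-0.188,-0.158,0.05,0,0,-23],[-0.188,-0.158,0.05,0,0,-23],[-0.188,-0.158,0.05,0,0,-23]]' 100 80
python3 - <<'E'
from h import *
im,d=snap('scene','s1.png'); rel([.5736,-.0325,.055],89.5)
cv2.imwrite('pics/s1c.png',cv2.resize(im[180:340,220:420,::-1],(750,600),interpolation=cv2.INTER_CUBIC))
E
```

```text
clock: 2.6
eef_pos: [0.5724, -0.0298, 0.1406]
eef_rot: [-0.0, 0.003, 1.0, 0.0]
force: [-0.8, -0.1, -0.9]
opening: 0.0854
grip_force: 0.0
t 2.65 pos [ 0.5725 -0.0297  0.1406] yawY 89.7 q [-0.1   0.51  1.88  0.    0.76 -1.67] F [-0.3  0.7  0.3] M [-0.01  0.    0.05] open 0.0855 grip 0.0
shift mm [-1.1 -2.8 85.6] turn [0.  0.  0.2] alt [  -0.     0.  -179.8]
```

View pics/s1c.png

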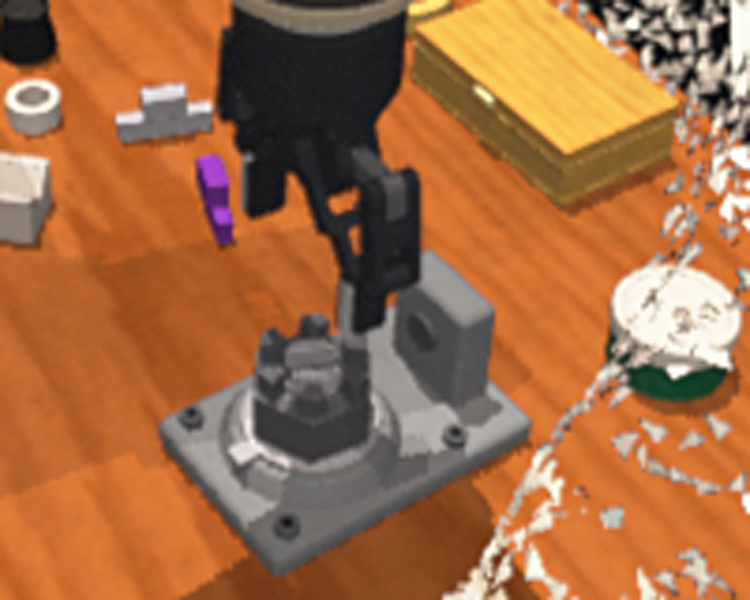

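The crop shows the open gripper over the nut, with the fingers straddling it at about (250,180) and (370,290), clear of the lug. Now descend and grip.

```bash
python3 -m creep '[[-0.001,-0.003,0.015,0,0,0],[-0.001,-0.003,0.03,0,0,0],[-0.001,-0.003,0.045,0,0,0],[-0.001,-0.003,0.058,0,0,0],[-0.001,-0.003,0.07,0,0,0],[-0.001,-0.003,0.08,0,0,0],[-0.001,-0.003,0.085,0,0,0],[-0.001,-0.003,0.085,0,0,0]]' 100 60 && python3 -m creep '[[0,0,0,0,0,0],[0,0,0,0,0,0],[0,0,0,0,0,0],[0,0,0,0,0,0],[0,0,0,0,0,0],[0,0,0,0,0,0],[0,0,0,0,0,0],[0,0,0,0,0,0]]' 50 60
python3 -c "
from h import *
rel([.5736,-.0325,.055],89.5)"
```

```text
clock: 3.65
eef_pos: [0.5737, -0.0337, 0.0551]
eef_rot: [-0.0, 0.003, 1.0, 0.0]
force: [-0.8, -0.0, -0.5]
opening: 0.0854
grip_force: 0.0
clock: 4.65
eef_pos: [0.574, -0.0331, 0.0563]
eef_rot: [0.0, 0.003, 1.0, 0.0]
force: [-2.6, 7.2, 12.4]
opening: 0.0569
grip_force: 61.1
t 4.65 pos [ 0.574  -0.0331  0.0563] yawY 89.6 q [-0.11  0.64  1.92  0.    0.59 -1.68] F [-2.6  7.2 12.4] M [ 1.38  0.5  -0.07] open 0.0569 grip 61.1
shift mm [0.4 0.6 1.3] turn [0.  0.1 0.1] alt [-1.000e-01  0.000e+00 -1.799e+02]
```

```bash
python3 -m creep '[[0,0,-0.002,0,0,4],[0,0,-0.002,0,0,12],[0,0,-0.002,0,0,20],[0,0,-0.002,0,0,28],[0,0,-0.002,0,0,36],[0,0,-0.002,0,0,44],[0,0,-0.002,0,0,52],[0,0,-0.002,0,0,60]]'
python3 -c "
from h import *
rel([.5736,-.0325,.055],89.5-108.5)"
python3 -m creep '[[0,0,0,0,0,6],[0,0,0,0,0,12],[0,0,0,0,0,18],[0,0,0,0,0,24],[0,0,0,0,0,30],[0,0,0,0,0,36],[0,0,0,0,0,42],[0,0,0,0,0,48]]'
python3 -c "
from h import *
rel([.5736,-.0325,.055],89.5-108.5)
im,d=snap('scene','s2.png');print(phases('scene',cloud('scene',d)))
cv2.imwrite('pics/s2c.png',cv2.resize(im[220:340,250:400,::-1],(750,600),interpolation=cv2.INTER_CUBIC))"
```

```text
clock: 5.65
eef_pos: [0.5741, -0.033, 0.0568]
eef_rot: [0.0, 0.505, 0.863, 0.0]
force: [6.2, 9.7, -19.7]
opening: 0.0568
grip_force: 74.8
t 5.65 pos [ 0.5741 -0.033   0.0568] yawY 29.4 q [-0.11  0.64  1.92  0.    0.59 -0.62] F [  6.2   9.7 -19.7] M [ 1.58 -1.23  0.1 ] open 0.0568 grip 74.8
shift mm [ 0.7 -0.2  1.8] turn [ 0.  -0.  48.4] alt [   0.     0.  -131.6]
clock: 6.65
eef_pos: [0.5743, -0.033, 0.0568]
eef_rot: [0.0, 0.812, 0.584, 0.0]
force: [7.7, 9.7, -20.4]
opening: 0.0566
grip_force: 74.6
t 6.65 pos [ 0.5743 -0.033   0.0568] yawY -18.5 q [-0.11  0.64  1.92  0.    0.59  0.21] F [  7.7   9.7 -20.4] M [ 1.45 -1.34  0.3 ] open 0.0566 grip 74.6
shift mm [ 0.3 -0.8  1.8] turn [ 0.  -0.   0.5] alt [ 1.000e-01  1.000e-01 -1.795e+02]
{'nut60': (np.float64(-19.1), np.float64(0.64)), 'spin': (np.float64(-11.5), np.float64(0.81)), 'tab': (np.float64(162.2), 18), 'n': (548, 186)}
```

View pics/s2c.png

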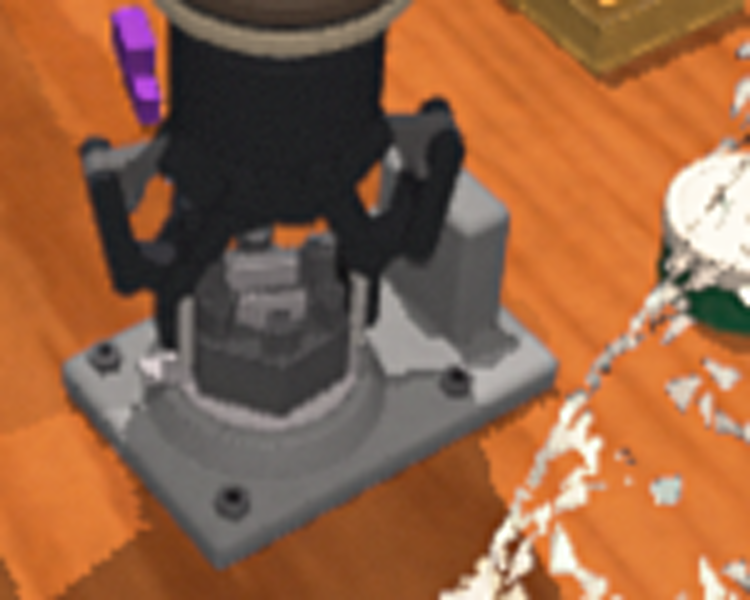

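Scene: the tab has moved from about -174.5° to about 162° (it sits at (155,365) in the crop). So the nut is seated and about 24° past the seat, with the nut slots at about -19°. Release and lift.

```bash
python3 -m creep '[[0,0,0,0,0,0],[0,0,0,0,0,0],[0,0,0,0,0,0],[0,0,-0.01,0,0,0],[0,0,-0.03,0,0,0],[0,0,-0.05,0,0,0],[0,0,-0.07,0,0,0],[0,0,-0.09,0,0,0]]' 100 40
python3 -c "
from h import *
rel([.628,.2433,.12],75)"
```

```text
clock: 7.7
eef_pos: [0.5738, -0.0337, 0.1488]
eef_rot: [0.0, 0.811, 0.585, 0.0]
force: [-0.2, -1.0, -0.0]
opening: 0.0849
grip_force: 0.0
t 7.7 pos [ 0.5738 -0.0337  0.1488] yawY -18.4 q [-0.11  0.5   1.87 -0.    0.78  0.21] F [-0.2 -1.  -0. ] M [-0.   -0.03 -0.03] open 0.0849 grip 0.0
shift mm [280.  -35.9  28.8] turn [ 0.  -0.  86.6] alt [  0.    0.  -93.4]
```

```bash
python3 -m creep '[[0.03,-0.004,0,0,0,8],[0.08,-0.01,0.002,0,0,18],[0.13,-0.017,0.006,0,0,28],[0.18,-0.023,0.012,0,0,38],[0.225,-0.029,0.018,0,0,48],[0.26,-0.033,0.024,0,0,58],[0.275,-0.036,0.028,0,0,68],[0.28,-0.036,0.029,0,0,78]]' 40 40
python3 - <<'E'
from h import *
rel([.628,.2433,.06],75)
t=[capture('top') for _ in range(3)]; d=np.array([k[1] for k in t]); d[d==0]=np.nan; W=cloud('top',np.nan_to_num(np.nanmedian(d,0)))
print('top',phases('top',W)); 
s=[capture('scene') for _ in range(3)]; d=np.array([k[1] for k in s]); d[d==0]=np.nan; W2=cloud('scene',np.nan_to_num(np.nanmedian(d,0))); print('scene',phases('scene',W2))
def c(W,n,u,v,r,im):
    Z=np.nan_to_num(np.clip((W[v-r:v+r,u-r:u+r,2]-.055)/.025*255,0,255)).astype(np.uint8)
    return np.hstack([cv2.resize(im[v-r:v+r,u-r:u+r,::-1],(300,300),interpolation=cv2.INTER_CUBIC),cv2.resize(cv2.applyColorMap(Z,cv2.COLORMAP_JET),(300,300),interpolation=cv2.INTER_NEAREST)])
cv2.imwrite('pics/nut1.png',np.vstack([c(W,'top',346,224,22,t[0][0]),c(W2,'scene',303,287,36,s[0][0])]))
E
```

```text
clock: 8.7
eef_pos: [0.6277, 0.2446, 0.1187]
eef_rot: [-0.0, 0.998, -0.058, 0.0]
force: [0.6, 0.3, -0.4]
opening: 0.0346
grip_force: 0.0
t 8.7 pos [0.6277 0.2446 0.1187] yawY -96.6 q [0.33 0.65 1.65 0.   0.84 2.01] F [ 0.6  0.3 -0.4] M [-0.01 -0.01  0.03] open 0.0346 grip 0.0
shift mm [ 0.5  1.3 58.7] turn [-0.  -0.   8.4] alt [   0.    -0.  -171.6]
top {'nut60': (np.float64(-19.0), np.float64(0.9)), 'spin': (np.float64(-18.5), np.float64(0.9)), 'tab': (np.float64(160.4), 21), 'n': (296, 91)}
scene {'nut60': (np.float64(-20.1), np.float64(0.72)), 'spin': (np.float64(-42.7), np.float64(0.64)), 'tab': (np.float64(160.8), 27), 'n': (344, 96)}
```

View pics/nut1.png

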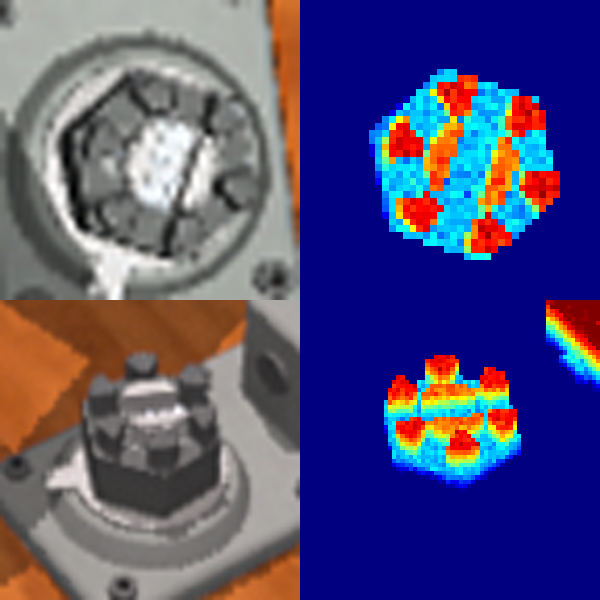

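The nut slots and the spindle slot now form one clear band at about -19°. The tab turned about 25° (0.43 rad), so this is the first line-up. Now grasp the thin key.

```bash
python3 -m creep '[[0.0005,0.001,0.01,0,0,4],[0.0005,0.001,0.025,0,0,8.4],[0.0005,0.001,0.04,0,0,8.4],[0.0005,0.001,0.055,0,0,8.4],[0.0005,0.001,0.068,0,0,8.4],[0.0005,0.001,0.077,0,0,8.4],[0.0005,0.001,0.082,0,0,8.4],[0.0005,0.001,0.082,0,0,8.4]]' 40 40 && python3 -m creep '[[0,0,0,0,0,0],[0,0,0,0,0,0],[0,0,0,0,0,0],[0,0,0,0,0,0],[0,0,0,0,0,0],[0,0,0,0,0,0],[0,0,0,0,0,0],[0,0,0,0,0,0]]' 0 40
python3 -c "
from h import *
rel([.628,.2433,.036],75)"
```

```text
clock: 10.0
eef_pos: [0.6281, 0.2423, 0.0361]
eef_rot: [0.0, 0.992, -0.128, -0.0]
force: [0.6, -1.0, -0.3]
opening: 0.0345
grip_force: 0.0
clock: 11.0
eef_pos: [0.6285, 0.2425, 0.0368]
eef_rot: [-0.0, 0.992, -0.128, 0.0]
force: [-0.2, 0.1, 6.5]
opening: 0.0129
grip_force: 42.4
t 11.0 pos [0.6285 0.2425 0.0368] yawY -104.8 q [0.32 0.76 1.68 0.   0.7  2.15] F [-0.2  0.1  6.5] M [0.05 0.15 0.05] open 0.0129 grip 42.4
shift mm [-0.7 -0.7  0.8] turn [-0.  -0.   0.2] alt [ 1.000e-01 -0.000e+00 -1.798e+02]
```

```bash
python3 -m creep '[[0,0,-0.005,0,0,0],[0,0,-0.015,0,0,0],[0,0,-0.03,0,0,0],[0,0,-0.05,0,0,0],[0,0,-0.07,0,0,0],[0,0,-0.09,0,0,0],[0,0,-0.11,0,0,0],[0,0,-0.115,0,0,0]]'
python3 -c "
from h import *
rel([.5743,-.0330,.15],71.2)"
```

```text
clock: 12.0
eef_pos: [0.6289, 0.2426, 0.1532]
eef_rot: [-0.0, 0.992, -0.128, 0.001]
force: [0.3, -1.1, -1.3]
opening: 0.0131
grip_force: 41.5
t 12.0 pos [0.6289 0.2426 0.1532] yawY -104.8 q [ 0.32  0.61  1.62 -0.    0.9   2.15] F [ 0.3 -1.1 -1.3] M [ 0.06 -0.03  0.01] open 0.0131 grip 41.5
shift mm [ 17.4 280.4   2.9] turn [-0.1 -0.1  4. ] alt [ 2.00e-01 -1.00e-01 -1.76e+02]
```

```bash
python3 -m creep '[[0.002,0.03,0,0,0,0],[0.005,0.08,0,0,0,1],[0.008,0.13,0,0,0,2],[0.011,0.18,0.001,0,0,3],[0.014,0.225,0.002,0,0,4],[0.016,0.26,0.003,0,0,4],[0.017,0.278,0.003,0,0,4],[0.017,0.28,0.003,0,0,4]]' && python3 -m creep '[[0,0,0.01,0,0,0],[0,0,0.02,0,0,0],[0,0,0.025,0,0,0],[0,0,0.027,0,0,0],[0,0,0.027,0,0,0],[0,0,0.027,0,0,0],[0,0,0.027,0,0,0],[0,0,0.027,0,0,0]]'
python3 - <<'E'
from h import *
rel([.5743,-.0330,.1008],71.2)
im,d=snap('scene'); W=cloud('scene',d)
cv2.imwrite('pics/s3c.png',cv2.resize(im[225:325,240:365,::-1],(750,600),interpolation=cv2.INTER_CUBIC))
c=calibration('scene');
E
```

```text
clock: 13.0
eef_pos: [0.5731, -0.0334, 0.1481]
eef_rot: [-0.0, 0.987, -0.164, -0.0]
force: [-0.0, -0.6, -0.9]
opening: 0.0131
grip_force: 41.5
clock: 14.0
eef_pos: [0.5733, -0.0328, 0.1215]
eef_rot: [-0.0, 0.987, -0.163, 0.0]
force: [-0.2, -0.5, -0.9]
opening: 0.0131
grip_force: 41.5
t 14.0 pos [ 0.5733 -0.0328  0.1215] yawY -108.8 q [-0.11  0.54  1.89  0.    0.72  1.79] F [-0.2 -0.5 -0.9] M [ 0.05 -0.01  0.03] open 0.0131 grip 41.5
shift mm [ 1.  -0.1 20.7] turn [-0. -0.  0.] alt [   0.   -0. -180.]
```

View pics/s3c.png

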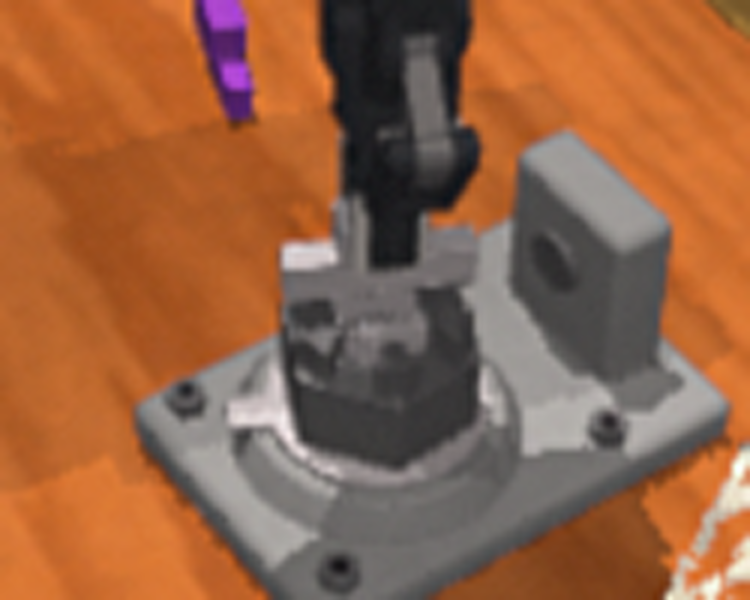

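The crop shows the key level above the crown, with its blade running along the slot from (285,265) to (475,255). Lower it gently.

```bash
python3 -m creep '[[0.001,0,0.003,0,0,0],[0.001,0,0.005,0,0,0],[0.001,0,0.007,0,0,0],[0.001,0,0.008,0,0,0],[0.001,0,0.009,0,0,0],[0.001,0,0.010,0,0,0],[0.001,0,0.011,0,0,0],[0.001,0,0.012,0,0,0]]'
python3 -c "
from h import *
rel([.5743,-.0330,.1008],71.2)"
```

```text
clock: 15.05
eef_pos: [0.5742, -0.0331, 0.1093]
eef_rot: [-0.0, 0.987, -0.163, 0.0]
force: [-0.3, 0.2, -1.7]
opening: 0.013
grip_force: 41.5
t 15.05 pos [ 0.5742 -0.0331  0.1093] yawY -108.8 q [-0.11  0.56  1.89 -0.    0.69  1.79] F [-0.3  0.2 -1.7] M [-0.01  0.02 -0.02] open 0.013 grip 41.5
shift mm [ 0.  -0.1  8.5] turn [-0. -0.  0.] alt [   0.   -0. -180.]
```

Foot at about 72 mm, already inside the slots and with no contact force. Continue to the floor.

```bash
python3 -m creep '[[0,0,0.002,0,0,0],[0,0,0.003,0,0,0],[0,0,0.004,0,0,0],[0,0,0.005,0,0,0],[0,0,0.006,0,0,0],[0,0,0.007,0,0,0],[0,0,0.008,0,0,0],[0,0,0.008,0,0,0]]'
python3 -c "
from h import *
rel([.5743,-.0330,.1008],71.2)"
```

```text
clock: 16.05
eef_pos: [0.5742, -0.0331, 0.1012]
eef_rot: [-0.0, 0.987, -0.163, -0.0]
force: [0.5, 0.0, 0.2]
opening: 0.0127
grip_force: 41.5
t 16.05 pos [ 0.5742 -0.0331  0.1012] yawY -108.8 q [-0.11  0.57  1.9   0.    0.68  1.79] F [0.5 0.  0.2] M [0.01 0.01 0.  ] open 0.0127 grip 41.5
shift mm [ 0.1 -0.1  0.4] turn [0. 0. 0.] alt [  -0.    0. -180.]
```

```bash
python3 -m creep '[[0,0,0.0005,0,0,0],[0,0,0.001,0,0,0],[0,0,0.001,0,0,0],[0,0,0.001,0,0,0],[0,0,0.001,0,0,0],[0,0,0.001,0,0,0],[0,0,0.001,0,0,0],[0,0,0.001,0,0,0]]' && python3 -m creep '[[0,0,0,0,0,0],[0,0,0,0,0,0],[0,0,0,0,0,0],[0,0,0,0,0,0],[0,0,0,0,0,0],[0,0,0,0,0,0],[0,0,-0.005,0,0,0],[0,0,-0.015,0,0,0]]' 40 && python3 -m creep '[[0,0,-0.03,0,0,0],[0,0,-0.06,0,0,0],[0,0,-0.09,0,0,0],[-0.02,0,-0.11,0,0,0],[-0.06,0,-0.11,0,0,0],[-0.1,0,-0.11,0,0,0],[-0.14,0,-0.11,0,0,0],[-0.14,0,-0.11,0,0,0]]'
python3 - <<'E'
from h import *
rel([.5743,-.0330,.1008],71.2)
for n in('top','scene'):
    im,d=snap(n); W=cloud(n,d); w=W.reshape(-1,3); p=w[:,:2]-AX[n]; r=np.hypot(*p.T); z=w[:,2]
    a=np.radians(-19); al=p@[np.cos(a),np.sin(a)]; ac=p@[-np.sin(a),np.cos(a)]
    hd=(r<.02)&(z>.088)&(z<.105)
    b=cv2.minAreaRect((p[hd]*1000).astype(np.float32)); print(n,'head',hd.sum(),'z',np.nanmedian(z[hd]),b)
    e=(abs(al)>.018)&(abs(al)<.029)&(abs(ac)<.004)&(z>.06)&(z<.1)
    for s in(1,-1): print('  blade end z',np.nanmedian(z[e&(al*s>0)]),(e&(al*s>0)).sum())
    t=(r>.038)&(r<.05)&(z>.0315)&(z<.038); print('  tab',np.degrees(np.angle(np.mean(np.exp(1j*np.arctan2(p[t,1],p[t,0]))))))
    u,v,k=((346,224,22) if n=='top' else (303,282,36))
    globals()[n]=cv2.resize(im[v-k:v+k,u-k:u+k,::-1],(390,390),interpolation=cv2.INTER_CUBIC)
cv2.imwrite('pics/fin.png',np.hstack([top,scene]))
E
```

```text
clock: 17.05
eef_pos: [0.5743, -0.0331, 0.1008]
eef_rot: [-0.0, 0.987, -0.163, 0.0]
force: [-1.3, 0.6, 8.8]
opening: 0.0128
grip_force: 42.6
clock: 18.05
eef_pos: [0.5741, -0.033, 0.1156]
eef_rot: [0.0, 0.987, -0.163, -0.0]
force: [-1.0, 0.6, -0.6]
opening: 0.0341
grip_force: 0.0
clock: 19.05
eef_pos: [0.4392, 0.0126, 0.226]
eef_rot: [-0.0, 0.987, -0.163, -0.0]
force: [0.6, 0.1, 1.0]
opening: 0.0343
grip_force: 0.0
t 19.05 pos [0.4392 0.0126 0.226 ] yawY -108.7 q [-0.04  0.22  2.08  0.    0.84  1.86] F [0.6 0.1 1. ] M [-0.02 -0.03 -0.02] open 0.0343 grip 0.0
shift mm [142.7  -0.2 125.1] turn [0.  0.  0.1] alt [-1.000e-01  0.000e+00 -1.799e+02]
top head 86 z 0.09467440285326512 ((-0.07130241394042969, 0.8882932662963867), (14.003607749938965, 27.363229751586914), 70.42416381835938)
  blade end z 0.07866740938043004 17
  blade end z 0.0793275211454563 18
  tab 159.4437427389131
scene head 115 z 0.09419625321425451 ((-0.11703014373779297, 0.9875459671020508), (15.87497615814209, 27.56067657470703), 71.61473083496094)
  blade end z 0.07758445705777325 27
  blade end z 0.07740459673964782 33
  tab 165.47151669988367
```

View pics/fin.png

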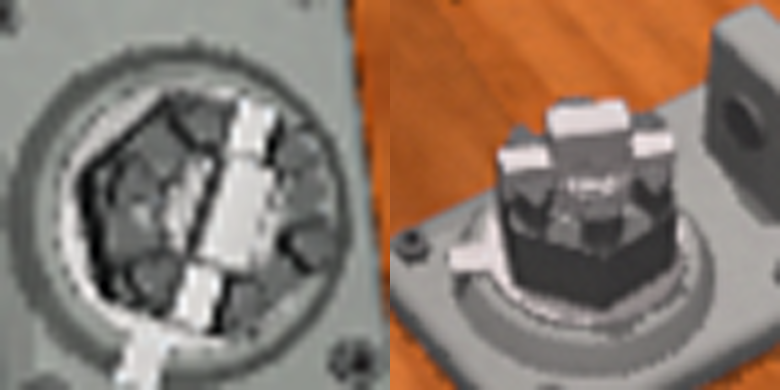

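The key is home. Its head top reads 94.7 mm against an expected 96 mm, and the cameras read about 1 mm low elsewhere too. Both blade ends are level, it is centred within 1 mm, its yaw is about -19°, and the gripper is clear.

```bash
python3 -c "
from station import manip
print(manip.close_job())"
```

```text
the job is handed in; nothing more can be done
None
```

I handed the job in at about 19 s: the nut is seated and turned on about 25° to the first slot line-up, and the thin key lies fully home and centred in the slots with the gripper clear; no verdict was returned.

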